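Feel and sort the sprung print-hanging rods

TASK

Two sprung rods for hanging prints lie in the grooves of the jig; they look alike, but one has a stiff spring and the other a weak one. Slide the rod in the groove nearer the robot gently to its stop and press on until its tip is about half-way in, to feel which one it is, then lay the weak rod flat in the yellow tray, and after that press the stiff rod (again, if it was the first) half-way in against its stop and leave it lying there in its groove. Never bottom a tip, and do not disturb the pottery.

Things in the scene. Friction and masses are not known exactly. Their poses are not given: they have to be found in the camera images.
- jig: fixed beech board, 300 mm (x) by 200 mm (y), origin at the centre of its underside. Two V-grooves run along its x at y = +50 mm (near groove, nearer the robot) and y = -50 mm (far groove): bottom 12 mm and board top 21 mm above the table, 26 mm wide at the top. One rod starts in each groove, tip towards +x, 40 to 90 mm short of the stop, its axis 31.5 mm above the table
- stop_near (a point): centre of the near groove's stop: a brass face on the dark upright batten (52 mm high) across the board's +x end, at the height of the rod's axis (31.5 mm); the face looks along the jig's -x
- stop_far (a point): the same for the far groove
- stop: that batten with its two brass faces, fixed to the jig; same origin and axes as the jig
- rod_a_center (a point): centre of the aluminium tube of one sprung hanging rod: tube 32 mm in diameter, 120 mm long (60 mm to either side of this point along its x axis), black flat rubber rear end at -x, sprung tip at +x; about 0.2 kg. Which rod starts in which groove varies, and the two look alike
- rod_a: the same rod; its origin is the centre of the tube, its x axis runs along the tube towards the tip
- rod_a_end (a point): end face of that rod's sprung tip (21 mm across), on the rod's axis, 82 mm from the tube's centre when the tip is fully out
- tip_a (a joint): how far that rod's tip is pushed in, m: 0 fully out, 0.012 bottomed. The spring is either weak (about 1.5 N to start, 3 N when 6 mm in) or stiff (about 4 N to start, 11 N when 6 mm in); one rod of each. Friction in the groove adds up to 3 N while sliding (little once stopped); the tip returns slowly
- rod_b_center (a point): centre of the aluminium tube of one sprung hanging rod: tube 32 mm in diameter, 120 mm long (60 mm to either side of this point along its x axis), black flat rubber rear end at -x, sprung tip at +x; about 0.2 kg. Which rod starts in which groove varies, and the two look alike
- rod_b: the same rod; its origin is the centre of the tube, its x axis runs along the tube towards the tip
- rod_b_end (a point): end face of that rod's sprung tip (21 mm across), on the rod's axis, 82 mm from the tube's centre when the tip is fully out
- tip_b (a joint): how far that rod's tip is pushed in, m: 0 fully out, 0.012 bottomed. The spring is either weak (about 1.5 N to start, 3 N when 6 mm in) or stiff (about 4 N to start, 11 N when 6 mm in); one rod of each. Friction in the groove adds up to 3 N while sliding (little once stopped); the tip returns slowly
- yellow_tray: fixed yellow glazed open tray, outside 220 mm (x) by 130 mm (y), 26 mm high, walls and floor about 6 mm thick; origin at the centre of its underside, z up; the two trays may change sides
- blue_tray: fixed blue glazed open tray, outside 220 mm (x) by 130 mm (y), 26 mm high, walls and floor about 6 mm thick; origin at the centre of its underside, z up; the two trays may change sides; not needed
- cup_cream: cream ceramic cup, 72 mm across, 70 mm high; loose bystander, origin at the centre of its underside, z up
- cup_ochre: ochre ceramic cup, 76 mm across, 75 mm high; loose bystander, origin at the centre of its underside, z up
- beaker_green: green beaker, 60 mm across, 70 mm high; loose bystander, origin at the centre of its underside, z up
- bowl_pale: pale blue bowl, 140 mm across, 50 mm high; loose bystander, origin at the centre of its underside, z up
- vase_dark: grey vase, 84 mm across, 100 mm high; loose bystander, origin at the centre of its underside, z up
- dish_red: small red dish, 90 mm across, 30 mm high; loose bystander, origin at the centre of its underside, z up
Mind the look-alikes: they are no part of the job. What is shaped like the rod_a but orange is not meant.

How it is judged:
By the outcome, as a careful person would: the job done as asked, in the order asked, and still so for the second after the job is handed in, with the robot touching nothing.
It also fails if it takes over 72 s, if anything falls off the work surface, if the arm or the gripper's body presses on something with over 40 N, if the wrist force passes 120 N, or if a joint passes its speed limit or range.

ROBOT

A 6-joint arm with a two-finger parallel gripper is mounted at the origin on the work surface. World frame = base frame: x ahead of the robot, y to its left, z up, the work surface at z = 0. Lengths are in m, angles in degrees, forces in N, time in s.
With the tool pointing down it reaches from about 0.375 to 0.975 m from the base axis. Payload 3.8 kg.
Tool frame: the origin (TCP) lies midway between the tips of the shut fingers; the grasp point (between the pads) lies behind it (manip.grip_point_offset is the z of the grasp point in the tool frame, in m); z points along the fingers, y is the line along which they close (so a half turn about z gives the same grasp; the last joint's range is limited). The gripper opens to 88 mm and grips with 3 to 60 N. Pads are 18 mm wide; open, the fingers measure 123 mm over their backs; the gripper's body (75 mm by 187 mm) begins 45 mm behind the grasp point.
Start: joints at [71.969, 15.12, 91.902, -0, 72.978, -2.114], TCP at [0.185, 0.649, 0.239] pointing down, gripper open.
Joint ranges: [-150.88, 150.88], [-54.13, 125.18], [17.81, 147.31], [-75.09, 255.09], [0, 152.58], [-146.25, 146.25]. Speed limits (degrees/s): [147.25, 147.25, 180, 180, 180, 180].

INTERFACE

Orientations are given as a 3x3 rotation matrix whose columns are the frame's x, y, z axes.
In Python, from workcell import manip gives the robot as it stands.
- The arm moves only by the tool servo_tool, never from a script. Its argument "commands" is a list of rows, each a list of 7 numbers: the turn, a rotation vector about the tool's x, y, z in rad, then the shift along the tool's x, y, z in cm, then the closure, from 0 (fully open) to 1 (shut). A call has 1 to 10 rows; each row is the pose to reach, as a shift and turn from the pose commanded when the call began, along the tool's axes at that moment; what a row does not reach only later rows make up. A row lasts 1/10 s, in which the tool goes at most 50 mm and 8.59 degrees, less where a joint would pass 70% of its speed; a pose out of reach is approached as far as the arm can. A call with a gripper value outside its range is refused whole. The fingers move at their own pace and stop on an object; "squeeze" is the grip in N (left out, the last holds). Time passes only in rows, so rows that repeat a pose let the fingers close. It gives the time, the measured TCP pose, the force, the opening and the grip force at its end, in the units of the state.
- manip.get_state(): the state, without advancing time (a new reading comes with each control period).
- manip.read_camera(name): name is "side" or "top" or "wrist"; returns the picture (480x640x3 uint8, red, green, blue); there is no depth.
- manip.camera_model(name): a dict with "fx", "fy", "cx", "cy" (pixels), "T" (4x4, takes a point from camera to world coordinates); the wrist camera has in their place "hand_eye" (4x4, takes a point from camera to tool coordinates, whose origin is the TCP and whose axes are the flange's). Camera axes: x right, y down, z forward; pixel columns grow to the right and rows downward; lengths in m; the calibration is good to about 2 mm. A picture is of the moment at which its call begins: read the wrist's pose just before it. camera_model takes no time and is no camera call.
- manip.close_job(): hands the job in; it is judged then, once.
Trained networks look in the newest picture that a camera, given by its name, has taken for a name from the list of things; names that differ only in an ending like _2 or _b are one class to them, and where a whole thing is asked for, a point or a joint stands for the part that bears it (a point fixed in the world has none). Each returns a list of dicts, best first, with "conf" (0 to 1); they miss things now and then, are a little off and sometimes report something else, mostly with a low value. They report only what shows in the picture. A call takes as long as a camera call. They do not tell look-alikes from the thing itself.
- manip.outline_of(camera, thing): "mask" (480x640 bool, what is visible of it) and "centre" ([row, column] in pixels, amid what is visible of it).
- manip.mark_of(camera, thing): "centre" ([row, column] in pixels: a listed point, or the origin of a listed thing).
The state is a dict: "time_s": time; "q": joint angles; "joint_vel": joint speeds; "joint_efforts": joint torques, N m; "position": TCP position; "orientation": TCP orientation; "ft_force": force on the tool from outside, world axes, zero at the start; "wrist_torque": the same for the moment, N m; "opening": finger opening in m; "grasp_force": force on a finger pad.
Only numpy, scipy, OpenCV 4.12 (cv2) and the standard library are available. Lean on these libraries where they do the work, as an engineer would, in place of code of your own. Each camera call takes 0.05 s, during which the arm holds its last target. There are 200 camera calls.

## Working session

There is one attempt and no reset: what is moved stays moved. The work goes in short steps, Python scripts to look and compute and a tool call to move; the robot and the scene stay as the last step left them, time stands still between calls to the robot, and variables do not carry over. Pictures are saved under pics/ and viewed, at most 10 in all, crops included, and the job is handed in when it is done.

Besides the shell and the picture viewer there is one more tool, called after "Call:" in YAML: its name, and indented under it one key for each argument. servo_tool: Moves the arm, as the interface text tells. Its arguments: {"type":"object","properties":{"commands":{"type":"array","items":{"type":"array","items":{"type":"number"}}},"squeeze":{"type":"number"}},"required":["commands"]}

```bash
mkdir -p pics; ls
python3 - <<'E'
from workcell import manip
import cv2, numpy as np
s=manip.get_state();print(s['position'],s['orientation'],s['ft_force'],s['opening'],manip.grip_point_offset)
for n in('top','side'):
    im=manip.read_camera(n);cv2.imwrite(f'pics/{n}0.png',im[:,:,::-1])
    m=manip.camera_model(n);print(n,m['fx'],m['cx'],m['cy'],np.round(m['T'],3).tolist())
    for t in('jig','stop_near','stop_far','rod_a_center','rod_a_end','yellow_tray'):
        print(t,[(np.round(d['centre']).tolist(),round(d['conf'],2)) for d in manip.mark_of(n,t)][:4])
print(manip.camera_model('wrist'))
E
```

```text
pics
[0.18489425 0.64845817 0.23741237] [[-9.61666519e-01  2.74220831e-01 -6.65178269e-04]
 [ 2.74221629e-01  9.61664251e-01 -2.08976857e-03]
 [ 6.66200876e-05 -2.19206674e-03 -9.99997595e-01]] [-0.93552452 -0.12525746  0.32033189] 0.08790290735598139 -0.0187
top 606.7107713814694 311.52143765704045 244.40625067870548 [[0.014, -0.996, 0.087, 0.369], [-1.0, -0.013, 0.008, -0.036], [-0.007, -0.087, -0.996, 1.418], [0.0, 0.0, 0.0, 1.0]]
jig [([217.0, 306.0], 0.84), ([238.0, 316.0], 0.34)]
stop_near [([244.0, 248.0], 0.83), ([216.0, 308.0], 0.53)]
stop_far [([200.0, 245.0], 0.64)]
rod_a_center [([235.0, 315.0], 0.82), ([364.0, 494.0], 0.75), ([311.0, 250.0], 0.67), ([319.0, 361.0], 0.66)]
rod_a_end [([349.0, 379.0], 0.62), ([238.0, 314.0], 0.62), ([334.0, 221.0], 0.57), ([354.0, 198.0], 0.56)]
yellow_tray [([249.0, 442.0], 0.65)]
side 568.309492237104 315.30379911199896 238.05142063067152 [[-0.998, -0.051, 0.044, 0.47], [-0.068, 0.725, -0.686, 0.823], [0.003, -0.687, -0.726, 0.929], [0.0, 0.0, 0.0, 1.0]]
jig [([254.0, 300.0], 0.56)]
stop_near [([295.0, 329.0], 0.74)]
stop_far [([292.0, 277.0], 0.56)]
rod_a_center [([133.0, 435.0], 0.89), ([386.0, 480.0], 0.85), ([240.0, 321.0], 0.78), ([298.0, 406.0], 0.7)]
rod_a_end [([349.0, 458.0], 0.66), ([263.0, 325.0], 0.63), ([330.0, 433.0], 0.62), ([202.0, 435.0], 0.43)]
yellow_tray [([163.0, 339.0], 0.84), ([237.0, 277.0], 0.41), ([257.0, 302.0], 0.24)]
{'fx': 371.74694838050925, 'fy': 371.74694838050925, 'cx': 321.560184578032, 'cy': 241.56536459635734, 'hand_eye': array([[ 3.23348199e-05, -9.52837189e-01, -3.03481942e-01,
         7.94240533e-02],
       [ 9.99999790e-01, -1.65796982e-04,  6.27096103e-04,
        -4.31424556e-04],
       [-6.47836879e-04, -3.03481899e-01,  9.52836984e-01,
        -1.46528070e-01],
       [ 0.00000000e+00,  0.00000000e+00,  0.00000000e+00,
         1.00000000e+00]])}
```

View pics/top0.png

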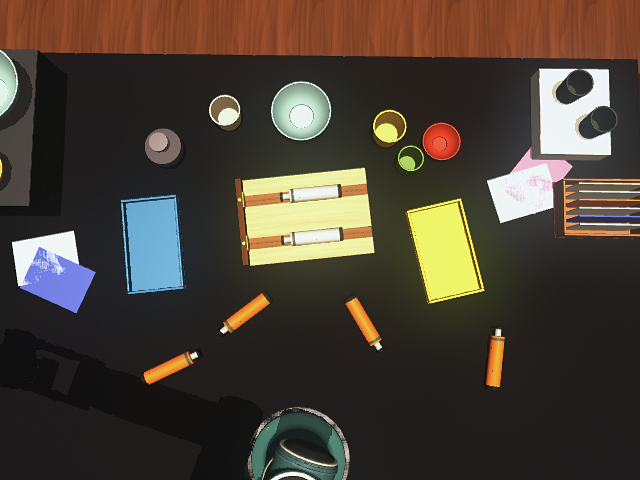

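View pics/side0.png

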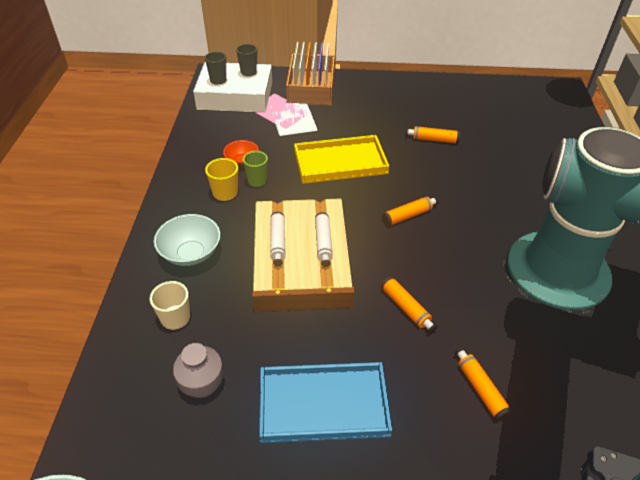

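The two silver rods lie in the jig, near at about (237,313) and far at (194,312) in the top view, with tips to the left (+y). Possible mistakes are the orange rods at (313,245), (367,172), (323,364) and (357,495), which I exclude by colour. Measuring by triangulation next.

```bash
cat > h.py <<'E'
from workcell import manip
import cv2, numpy as np
def P(name):
    m=manip.camera_model(name)
    if 'T' in m: T=m['T']
    else:
        s=manip.get_state();T=np.eye(4);T[:3,:3]=s['orientation'];T[:3,3]=s['position'];T=T@m['hand_eye']
    return m,np.array(T)
def ray(c,rc):
    m,T=c;d=np.array([(rc[1]-m['cx'])/m['fx'],(rc[0]-m['cy'])/m['fy'],1.]);return T[:3,3],T[:3,:3]@d
def onz(c,rc,z):
    o,d=ray(c,rc);return o+d*(z-o[2])/d[2]
def tri(obs):
    A=np.zeros((3,3));b=np.zeros(3);R=[]
    for c,rc in obs:
        o,d=ray(c,rc);d=d/np.linalg.norm(d);M=np.eye(3)-np.outer(d,d);A+=M;b+=M@o;R.append((o,M))
    p=np.linalg.solve(A,b);return p,[np.linalg.norm(M@(p-o)) for o,M in R]
E
python3 - <<'E'
from h import *
C={n:P(n) for n in('top','side')}
I={n:cv2.imread(f'pics/{n}0.png') for n in C}
seg={}
for n,roi in(('top',(160,270,230,380)),('side',(195,310,250,355))):
    r0,r1,c0,c1=roi;hsv=cv2.cvtColor(I[n],cv2.COLOR_BGR2HSV)[r0:r1,c0:c1]
    m=((hsv[...,1]<50)&(hsv[...,2]>130)).astype(np.uint8)
    k,l,st,ce=cv2.connectedComponentsWithStats(m)
    for i in range(1,k):
        if st[i,4]>60:
            ys,xs=np.where(l==i);rect=cv2.minAreaRect(np.stack([xs+c0,ys+r0],1).astype(np.float32))
            print(n,st[i,4],np.round(ce[i][::-1]+[r0,c0],1),rect)
            seg.setdefault(n,[]).append(ce[i][::-1]+[r0,c0])
for a in seg['top']:
  for b in seg['side']: print(np.round(a),np.round(b),tri([(C['top'],a),(C['side'],b)]))
for nm,a,b in(('near',(244,248),(295,329)),('far',(200,245),(292,277)),('tray',(249,442),(163,339))):
    print(nm,tri([(C['top'],a),(C['side'],b)]))
# yellow tray rim
hsv=cv2.cvtColor(I['top'],cv2.COLOR_BGR2HSV);m=((abs(hsv[...,0].astype(int)-30)<5)&(hsv[...,1]>150)&(hsv[...,2]>120)).astype(np.uint8);m[:,:395]=0;m[:190]=0
cs=max(cv2.findContours(m,0,2)[0],key=cv2.contourArea);q=cv2.boxPoints(cv2.minAreaRect(cs))
w=np.array([onz(C['top'],p[::-1],.026) for p in q]);print('tray',w,w.mean(0),np.linalg.norm(w-np.roll(w,1,0),axis=1))
cr=cv2.resize(I['top'][155:280,220:390],None,fx=3,fy=3,interpolation=2)
cr2=cv2.resize(I['side'][190:315,240:365],None,fx=3,fy=3,interpolation=2)
cv2.imwrite('pics/crop1.png',np.hstack([cr[:375,:420],cr2]))
E
```

```text
top 607 [192.8 312.3] ((309.6584167480469, 193.0841522216797), (12.238958358764648, 55.622581481933594), 84.2894058227539)
top 606 [236.2 313.9] ((311.4455261230469, 236.45547485351562), (12.537469863891602, 55.722084045410156), 84.2894058227539)
side 486 [232.4 277. ] ((277.5, 233.0), (40.0, 13.0), 90.0)
side 488 [233.2 322.9] ((322.935302734375, 234.15879821777344), (40.80253982543945, 13.191798210144043), 85.60128784179688)
[193. 312.] [232. 277.] (array([ 0.60821472, -0.02475378,  0.04269676]), [np.float64(0.00016616124265407583), np.float64(0.0001661612426540149)])
[193. 312.] [233. 323.] (array([ 0.55523744, -0.01873947,  0.06814658]), [np.float64(0.048086143670326965), np.float64(0.04808614367032704)])
[236. 314.] [232. 277.] (array([ 0.55871902, -0.02689719,  0.03841627]), [np.float64(0.04988193416522655), np.float64(0.049881934165226925)])
[236. 314.] [233. 323.] (array([ 0.50867996, -0.02978389,  0.0419558 ]), [np.float64(0.0003737275349441046), np.float64(0.000373727534944177)])
near (array([0.48876919, 0.1224659 , 0.02298846]), [np.float64(0.001241143422182898), np.float64(0.0012411434221829144)])
far (array([0.59095278, 0.13047238, 0.03347493]), [np.float64(3.29399712161271e-05), np.float64(3.293997121632199e-05)])
tray (array([ 0.48549622, -0.3308783 , -0.00572546]), [np.float64(0.0012838606241842142), np.float64(0.0012838606241841078)])
tray [[ 0.49704897 -0.2619313   0.026     ]
 [ 0.52899993 -0.3874496   0.026     ]
 [ 0.39108567 -0.41918705  0.026     ]
 [ 0.35958449 -0.2947303   0.026     ]] [ 0.44417976 -0.34082456  0.026     ] [0.14132324 0.12952107 0.14151893 0.12838149]
```

View pics/crop1.png

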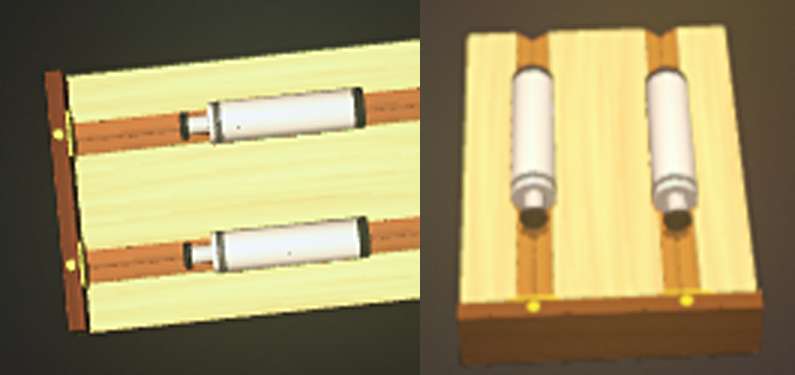

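The crop confirms both jig rods are silver with a grey tip. Their tips face the dark batten on the left, and the brass stop centres are near (250,177) for far and (253,222) for near. Computing poses, with the tray from its visible corners.

Run:
```python
from h import *
C={n:P(n) for n in('top','side')}
t=C['top']
for nm,f,r in(('near',(155+250/3,220+215/3),(155+236/3,220+368/3)),('far',(155+122/3,220+211/3),(155+107/3,220+364/3))):
    a,b=onz(t,f,.036),onz(t,r,.036);d=a-b
    print(nm,(a+b)/2,np.linalg.norm(d),'dir deg',np.degrees(np.arctan2(d[1],d[0])))
c=[onz(t,p,.021) for p in((155+25,220+68/3),(155+332/3,220+30),(253,373.5),(168,365))]
c=np.array(c);print('jig',c,c.mean(0),np.linalg.norm(c-np.roll(c,1,0),axis=1))
e=c[1]-c[2];print(np.degrees(np.arctan2(e[1],e[0])))
c=np.array([onz(t,p,.026) for p in((212,406),(199,460),(290,484),(303,430))]);print('tray',c,c.mean(0),np.linalg.norm(c-np.roll(c,1,0),axis=1));e=c[1]-c[2];print(np.degrees(np.arctan2(e[1],e[0])))
I=cv2.imread('pics/top0.png')
m=manip.outline_of('top','yellow_tray')
for o in m[:2]:
    cs=max(cv2.findContours(o['mask'].astype(np.uint8),0,2)[0],key=cv2.contourArea);rr=cv2.minAreaRect(cs);q=cv2.boxPoints(rr);w=np.array([onz(t,p[::-1],.026) for p in q]);print(o['conf'],rr,w.mean(0),np.linalg.norm(w-np.roll(w,1,0),axis=1))
```

```text
near [ 0.50937772 -0.03713992  0.036     ] 0.11725436088115966 dir deg 96.01219473261496
far [ 0.60850562 -0.03276704  0.036     ] 0.11805997517480944 dir deg 96.39086200504259
jig [[ 0.64002473  0.13853563  0.021     ]
 [ 0.44009195  0.11683515  0.021     ]
 [ 0.47320245 -0.16762094  0.021     ]
 [ 0.67201059 -0.1467754   0.021     ]] [ 0.55633243 -0.01475639  0.021     ] [0.28709838 0.201107   0.28637662 0.199898  ]
96.63931358049221
tray [[ 0.56886232 -0.24173926  0.026     ]
 [ 0.60082539 -0.36656454  0.026     ]
 [ 0.39149639 -0.41973256  0.026     ]
 [ 0.36021382 -0.29649964  0.026     ]] [ 0.48034948 -0.331134    0.026     ] [0.21571485 0.12885259 0.21597562 0.12714147]
14.251341732260094
0.72 ((443.9313659667969, 250.9508056640625), (96.69961547851562, 59.66532897949219), 76.21839904785156) [ 0.48047661 -0.32869245  0.026     ] [0.22169818 0.13845871 0.22203504 0.13655785]
```

Call:
servo_tool:
  commands:
    - [0,0,1.183,-49.9,-57,4,0]
    - [0,0,1.183,-49.9,-57,4,0]
    - [0,0,1.183,-49.9,-57,4,0]
    - [0,0,1.183,-49.9,-57,4,0]
    - [0,0,1.183,-49.9,-57,4,0]
    - [0,0,1.183,-49.9,-57,4,0]
    - [0,0,1.183,-49.9,-57,4,0]
    - [0,0,1.183,-49.9,-57,4,0]
    - [0,0,1.183,-49.9,-57,4,0]
    - [0,0,1.183,-49.9,-57,4,0]

```text
time_s: 1.75
position: [0.3989, 0.1959, 0.2128]
orientation: [[-0.11, 0.994, 0.001], [0.994, 0.11, 0.001], [0.0, 0.001, -1.0]]
ft_force: [0.6, 0.3, -0.6]
opening: 0.0878
grasp_force: 0.0
```

```bash
cat >> h.py <<'E'
def go(p,yaw=None,z_axis_down=True):
    "shift (cm, tool axes) and turn (rad) from the present pose to TCP p with tool x at yaw deg"
    from scipy.spatial.transform import Rotation as Ro
    s=manip.get_state();R=s['orientation'];sh=R.T@(np.array(p)-s['position'])*100
    if yaw is None: return np.round(sh,2)
    a=np.radians(yaw);x=np.array([np.cos(a),np.sin(a),0]);z=np.array([0,0,-1.]);G=np.stack([x,np.cross(z,x),z],1)
    return np.round(sh,2),np.round(Ro.from_matrix(R.T@G).as_rotvec(),4)
def st():
    s=manip.get_state();print('t',round(s['time_s'],2),'p',np.round(s['position'],4),'f',np.round(s['ft_force'],2),'tq',np.round(s['wrist_torque'],2),'o',round(s['opening'],4),'g',round(s['grasp_force'],1),'q',np.round(s['q'],0));return s
E
python3 -c "
from h import *
st();print(go((.509,-.037,.2),96.3))"
```

```text
t 1.75 p [0.3989 0.1959 0.2128] f [ 0.59  0.26 -0.61] tq [-0.02  0.09 -0.  ] o 0.0878 g 0.0 q [ 23. -10. 121.  -0.  69.  17.]
(array([-24.36,   8.38,   1.28]), array([ 0.0014, -0.0004,  0.0003]))
```

Call:
servo_tool:
  commands:
    - [0,0,0,-24.4,8.4,1.3,0.2]
    - [0,0,0,-24.4,8.4,1.3,0.2]
    - [0,0,0,-24.4,8.4,1.3,0.2]
    - [0,0,0,-24.4,8.4,1.3,0.2]
    - [0,0,0,-24.4,8.4,1.3,0.2]
    - [0,0,0,-24.4,8.4,1.3,0.2]
    - [0,0,0,-24.4,8.4,1.3,0.2]
    - [0,0,0,-24.4,8.4,1.3,0.2]

```text
time_s: 2.55
position: [0.5081, -0.0349, 0.1992]
orientation: [[-0.11, 0.994, -0.001], [0.994, 0.11, 0.001], [0.001, -0.001, -1.0]]
ft_force: [0.2, 0.2, 0.8]
opening: 0.0708
grasp_force: 0.0
```

Run:
```python
from h import *
st();c=P('wrist');im=manip.read_camera('wrist');cv2.imwrite('pics/w1.png',im[:,:,::-1])
for n in('stop_near','stop_far','rod_a_center','rod_a_end'):
    print(n,[(np.round(d['centre'],1).tolist(),round(d['conf'],2),np.round(onz(c,d['centre'],.0315),4)) for d in manip.mark_of('wrist',n)][:3])
```

```text
t 2.55 p [ 0.5081 -0.0349  0.1992] f [0.21 0.16 0.84] tq [-0.07  0.05 -0.01] o 0.0708 g 0.0 q [ -7.  -1. 114.   0.  67. -13.]
stop_near [([11.1, 316.4], 0.66, array([0.4862, 0.1217, 0.0315]))]
stop_far [([200.9, 630.2], 0.65, array([0.7684, 0.0093, 0.0315])), ([9.4, 456.7], 0.57, array([0.5893, 0.1341, 0.0315]))]
rod_a_center [([298.5, 119.8], 0.81, array([ 0.3287, -0.1321,  0.0315])), ([218.5, 318.1], 0.74, array([ 0.5043, -0.0355,  0.0315]))]
rod_a_end [([119.3, 319.3], 0.97, array([0.4965, 0.0462, 0.0315])), ([328.5, 47.7], 0.43, array([ 0.2582, -0.1718,  0.0315]))]
```

View pics/w1.png

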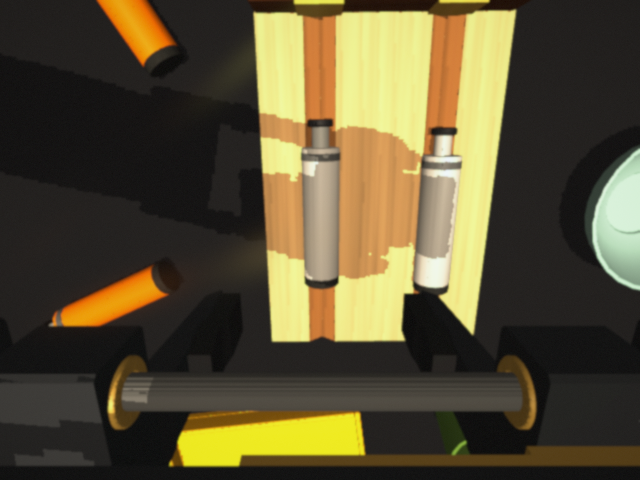

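Wrist view: the near rod runs from its tip (120,319) to its rear (285,321), centred between the fingers (220 and 418). The stops are at the top edge, near the (5,318) and (5,457) positions. Descending.

Call:
servo_tool:
  commands:
    - [0,0,0,0,-0.1,5,0.2]
    - [0,0,0,0,-0.1,10,0.2]
    - [0,0,0,0,-0.1,12.5,0.2]
    - [0,0,0,0,-0.1,12.5,0.2]

```text
time_s: 3.2
position: [0.5033, -0.0344, 0.0701]
orientation: [[-0.111, 0.994, -0.009], [0.994, 0.111, 0.001], [0.002, -0.009, -1.0]]
ft_force: [-0.5, 0.2, 0.0]
opening: 0.071
grasp_force: 0.0
```

Run:
```python
from h import *
st();c=P('wrist');im=manip.read_camera('wrist');cv2.imwrite('pics/w2.png',im[:,:,::-1])
g=im.astype(int)
for r in range(60,300,20): print(r,' '.join('%d'%v for v in g[r,250:400:6].sum(1)//3))
for n in('stop_near','rod_a_center','rod_a_end'):
    print(n,[(np.round(d['centre'],1).tolist(),round(d['conf'],2),np.round(onz(c,d['centre'],.0315),4)) for d in manip.mark_of('wrist',n)][:3])
```

```text
t 3.2 p [ 0.5033 -0.0344  0.0701] f [-0.53  0.21  0.  ] tq [-0.07  0.05 -0.01] o 0.071 g 0.0 q [ -7.   7. 121.   0.  53. -13.]
60 203 202 212 208 207 204 201 207 209 117 122 131 131 124 120 132 132 133 200 196 207 208 208 208 205
80 204 204 213 211 209 207 202 208 210 116 123 131 132 125 121 133 133 133 202 197 209 208 209 208 203
100 203 206 213 213 210 209 205 209 211 130 123 133 133 126 122 134 134 132 202 199 210 209 208 208 204
120 140 150 168 198 211 211 206 203 212 149 33 33 40 53 52 38 30 117 202 199 211 210 208 208 204
140 141 146 147 155 152 153 143 137 152 105 79 95 132 150 145 123 80 82 136 136 153 151 146 146 141
160 205 204 200 203 155 155 144 138 154 117 79 92 132 150 145 118 82 82 135 138 152 150 145 147 140
180 206 206 210 212 212 213 207 204 72 56 61 68 71 79 75 70 65 61 54 139 152 150 144 144 138
200 206 204 209 212 211 214 209 206 166 150 143 152 165 179 174 169 161 149 125 146 150 148 144 141 137
220 140 139 196 201 150 156 150 145 125 126 143 152 164 178 172 167 160 147 121 151 150 146 144 141 134
240 130 140 147 150 147 157 153 147 135 126 143 153 164 175 170 165 157 144 117 152 148 145 143 140 131
260 134 140 145 147 146 156 155 146 137 123 142 151 164 173 169 164 156 143 113 152 149 143 142 137 133
280 130 141 144 147 146 154 157 147 139 120 140 151 164 171 166 161 152 139 114 150 147 142 140 134 135
stop_near []
rod_a_center [([278.7, 324.0], 0.89, array([ 0.5037, -0.0356,  0.0315]))]
rod_a_end [([114.1, 331.9], 0.77, array([0.4979, 0.0484, 0.0315]))]
```

View pics/w2.png

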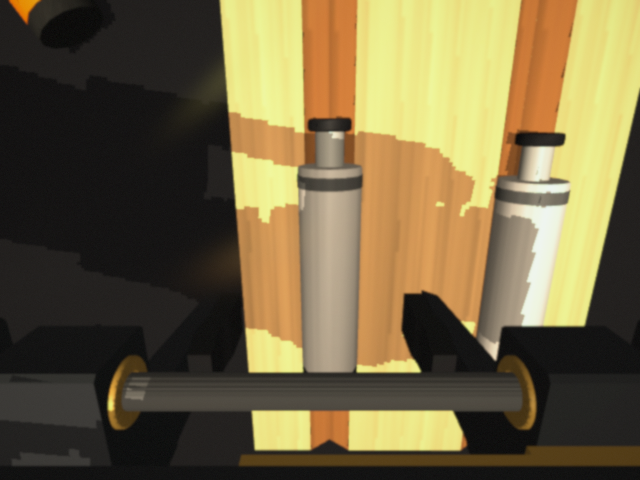

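Closer view: the near rod's axis is at col 330, the finger midpoint is at about 320, and the tip is at row 125. The tool drifted, so I'll let it settle.

Call:
servo_tool:
  commands:
    - [0,0,0,0,0,0,0.3]
    - [0,0,0,0,0,0,0.3]

```text
time_s: 3.6
position: [0.5091, -0.0359, 0.0762]
orientation: [[-0.11, 0.994, 0.003], [0.994, 0.11, -0.0], [-0.001, 0.003, -1.0]]
ft_force: [-0.6, 0.2, 0.7]
opening: 0.062
grasp_force: 0.0
```

Run:
```python
from h import *
s=st();print(go((.5065,-.036,.03),96.0));print(s['orientation'].round(4).tolist())
```

```text
t 3.6 p [ 0.5091 -0.0359  0.0762] f [-0.57  0.2   0.75] tq [-0.04  0.08  0.06] o 0.062 g 0.0 q [ -7.   7. 121.  -0.  53. -13.]
(array([ 0.02, -0.27,  4.62]), array([0.0033, 0.0008, 0.0053]))
[[-0.1098, 0.9939, 0.0034], [0.994, 0.1098, -0.0004], [-0.0008, 0.0033, -1.0]]
```

Call:
servo_tool:
  commands:
    - [0,0,0,0,-0.25,1.5,0.35]
    - [0,0,0,0,-0.25,3,0.35]
    - [0,0,0,0,-0.25,4,0.35]
    - [0,0,0,0,-0.25,4.6,0.35]
    - [0,0,0,0,-0.25,4.6,0.35]
    - [0,0,0,0,-0.25,4.6,0.35]
    - [0,0,0,0,-0.25,4.6,0.35]

```text
time_s: 4.3
position: [0.5058, -0.0361, 0.029]
orientation: [[-0.11, 0.994, 0.001], [0.994, 0.11, -0.0], [-0.0, 0.001, -1.0]]
ft_force: [-0.5, 0.1, 0.4]
opening: 0.0572
grasp_force: 0.0
```

Run:
```python
from h import *
s=st();print(s['orientation'].round(4).tolist());c=P('wrist');im=manip.read_camera('wrist');cv2.imwrite('pics/w3.png',im[:,:,::-1])
for n in('rod_a_end','stop_near'):
    print(n,[(np.round(d['centre'],1).tolist(),round(d['conf'],2),np.round(onz(c,d['centre'],.0315),4)) for d in manip.mark_of('wrist',n)][:3])
```

```text
t 4.3 p [ 0.5058 -0.0361  0.029 ] f [-0.49  0.14  0.43] tq [-0.11  0.05  0.02] o 0.0572 g 0.0 q [ -7.  10. 123.  -0.  47. -13.]
[[-0.1097, 0.994, 0.0012], [0.994, 0.1097, -0.0002], [-0.0003, 0.0012, -1.0]]
rod_a_end [([109.5, 325.9], 0.59, array([0.4976, 0.047 , 0.0315]))]
stop_near []
```

View pics/w3.png

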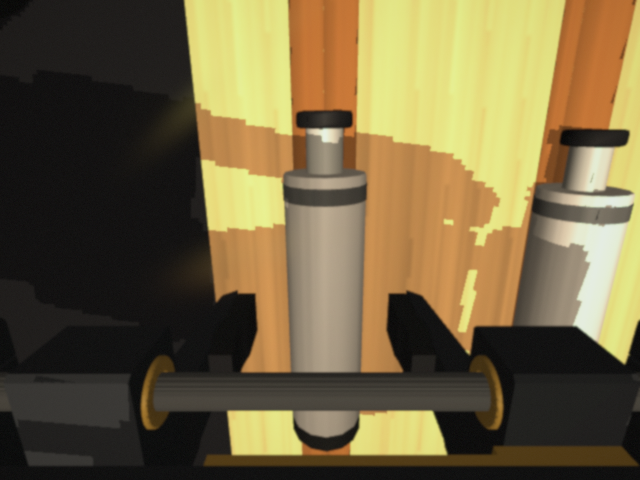

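The rod (col 325) sits between the fingers (inner edges 256 and 388), about 1 mm off centre. Its tip is at (118,324). Descending the last 5 mm and closing gently.

Call:
servo_tool:
  commands:
    - [0,0,0,0,0.1,0.3,0.4]
    - [0,0,0,0,0.1,0.55,0.4]
    - [0,0,0,0,0.1,0.55,0.4]
    - [0,0,0,0,0.1,0.55,0.8]
    - [0,0,0,0,0.1,0.55,0.8]
    - [0,0,0,0,0.1,0.55,0.8]
    - [0,0,0,0,0.1,0.55,0.8]
    - [0,0,0,0,0.1,0.55,0.8]
  squeeze: 10

```text
time_s: 5.25
position: [0.5071, -0.036, 0.0232]
orientation: [[-0.11, 0.994, 0.002], [0.994, 0.11, -0.0], [-0.0, 0.002, -1.0]]
ft_force: [2.2, -0.0, -0.9]
opening: 0.0318
grasp_force: 10.0
```

Run:
```python
from h import *
s=st();print(s['orientation'].round(4).tolist())
```

```text
t 5.25 p [ 0.5071 -0.036   0.0232] f [ 2.23 -0.02 -0.91] tq [-0.05 -0.41 -0.06] o 0.0318 g 10.0 q [ -7.  11. 123.   0.  46. -13.]
[[-0.1097, 0.994, 0.0019], [0.994, 0.1097, -0.0001], [-0.0003, 0.0018, -1.0]]
```

Call:
servo_tool:
  commands:
    - [0,0,0,0.3,0.05,0,0.8]
    - [0,0,0,0.8,0.05,0,0.8]
    - [0,0,0,1.4,0.05,0,0.8]
    - [0,0,0,2.0,0.05,0,0.8]
    - [0,0,0,2.6,0.05,0,0.8]
    - [0,0,0,3.2,0.05,0,0.8]
    - [0,0,0,3.8,0.05,0,0.8]
    - [0,0,0,4.2,0.05,0,0.8]
    - [0,0,0,4.5,0.05,0,0.8]
    - [0,0,0,4.5,0.05,0,0.8]
  squeeze: 25

```text
time_s: 6.25
position: [0.5019, 0.0095, 0.023]
orientation: [[-0.11, 0.994, 0.0], [0.994, 0.11, 0.001], [0.0, 0.0, -1.0]]
ft_force: [3.0, -0.1, 2.9]
opening: 0.0312
grasp_force: 25.0
```

Run:
```python
from h import *
s=st();print(s['orientation'].round(4).tolist());c=P('wrist');im=manip.read_camera('wrist');cv2.imwrite('pics/w4.png',im[:,:,::-1])
for n in('rod_a_end','stop_near'):
    print(n,[(np.round(d['centre'],1).tolist(),round(d['conf'],2),np.round(onz(c,d['centre'],.0315),4)) for d in manip.mark_of('wrist',n)][:3])
```

```text
t 6.25 p [0.5019 0.0095 0.023 ] f [ 2.97 -0.13  2.87] tq [-0.14 -0.33  0.01] o 0.0312 g 25.0 q [ -2.  10. 123.   0.  46.  -8.]
[[-0.11, 0.9939, 0.0004], [0.9939, 0.11, 0.0005], [0.0005, 0.0005, -1.0]]
rod_a_end [([318.5, 318.4], 0.71, array([0.4998, 0.0103, 0.0315]))]
stop_near [([16.2, 319.1], 0.8, array([0.4881, 0.1207, 0.0315]))]
```

View pics/w4.png

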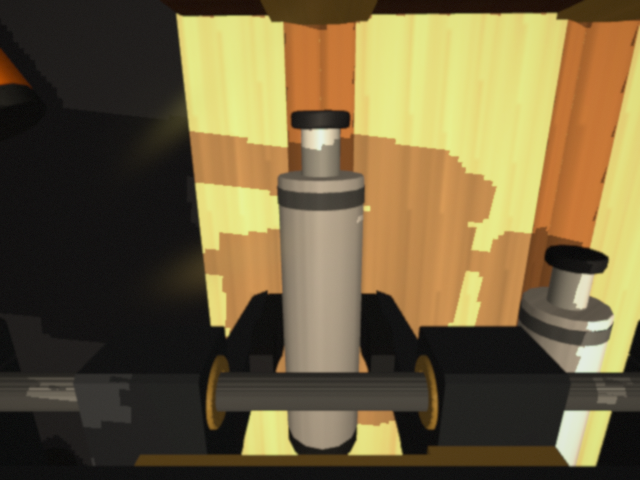

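The rod is held and slid along. The tip cap is at rows 111–127, col 321, and the brass face's lower edge is at row 21. Computing the gap.

Run:
```python
from h import *
c=P('wrist');im=cv2.imread('pics/w4.png').astype(int)
print([int(v) for v in im[0:40,321].sum(1)//3]);print([int(v) for v in im[100:135,321].sum(1)//3]);print([int(v) for v in im[0:40,300].sum(1)//3])
print(im[0:30:2,300].tolist())
p=manip.get_state()['position'];R=manip.get_state()['orientation']
f=lambda r,z:np.round(1000*(R.T@(onz(c,(r,321),z)-p)),1)
for r,z in((111,.042),(115,.0315),(21,.021),(21,.0315),(16,.0315),(14,.021)):print(r,z,f(r,z))
```

```text
[50, 52, 51, 51, 52, 52, 51, 50, 51, 50, 51, 52, 51, 50, 53, 50, 53, 51, 52, 52, 51, 52, 51, 52, 56, 61, 64, 64, 65, 79, 96, 104, 106, 107, 106, 107, 107, 106, 106, 109]
[112, 110, 110, 109, 111, 109, 110, 109, 108, 96, 66, 45, 45, 50, 57, 58, 58, 59, 59, 59, 58, 58, 59, 59, 56, 50, 44, 52, 107, 178, 220, 231, 232, 233, 233]
[51, 51, 51, 51, 52, 53, 50, 53, 54, 52, 54, 54, 54, 54, 54, 55, 55, 53, 55, 53, 53, 54, 55, 59, 81, 107, 120, 122, 121, 123, 122, 123, 122, 123, 121, 124, 123, 123, 124, 123]
[[21, 56, 77], [22, 56, 76], [22, 57, 78], [19, 56, 77], [24, 59, 79], [24, 59, 80], [24, 59, 79], [24, 59, 80], [25, 59, 81], [25, 60, 80], [21, 59, 80], [24, 60, 82], [36, 81, 127], [55, 116, 190], [54, 117, 194]]
111 0.042 [ 82.5  -0.8 -18.9]
115 0.0315 [81.5 -0.9 -8.4]
21 0.021 [113.1  -0.9   2.2]
21 0.0315 [110.7  -0.9  -8.3]
16 0.0315 [112.1  -0.9  -8.3]
14 0.021 [115.3  -0.9   2.2]
```

Call:
servo_tool:
  commands:
    - [0,0,0,0.3,0.05,-0.05,0.8]
    - [0,0,0,0.8,0.1,-0.05,0.8]
    - [0,0,0,1.3,0.1,-0.05,0.8]
    - [0,0,0,1.8,0.1,-0.05,0.8]
    - [0,0,0,2.2,0.1,-0.05,0.8]
    - [0,0,0,2.5,0.1,-0.05,0.8]
    - [0,0,0,2.6,0.1,-0.05,0.8]
    - [0,0,0,2.6,0.1,-0.05,0.8]
    - [0,0,0,2.6,0.1,-0.05,0.8]

```text
time_s: 7.3
position: [0.499, 0.0351, 0.023]
orientation: [[-0.11, 0.994, -0.002], [0.994, 0.11, 0.001], [0.001, -0.002, -1.0]]
ft_force: [-2.6, -1.4, 3.5]
opening: 0.0314
grasp_force: 25.0
```

```bash
cat >> h.py <<'E'
def gap(col=321,pr=True):
    "tip end and stop distance ahead of TCP (mm, tool x) from a wrist picture"
    s=st();c=P('wrist');p=s['position'];R=s['orientation'];im=manip.read_camera('wrist');cv2.imwrite('pics/w_%.2f.png'%s['time_s'],im[:,:,::-1])
    ax=R[:,0];print('axial f',round(float(s['ft_force']@ax),2),'lat',round(float(s['ft_force']@R[:,1]),2))
    f=lambda r,z:(R.T@(onz(c,(r,col),z)-p))[0]*1000
    print('gray',[int(v) for v in im[0:250:4,col].mean(1)])
    return f
E
python3 -c "
from h import *
f=gap();print(f(111,.042))"
```

```text
t 7.3 p [0.499  0.0351 0.023 ] f [-2.59 -1.36  3.54] tq [-0.27  0.44  0.12] o 0.0314 g 25.0 q [  1.  10. 123.   0.  46.  -5.]
axial f -1.07 lat -2.73
gray [32, 32, 32, 33, 31, 33, 33, 33, 33, 61, 74, 136, 188, 188, 188, 189, 189, 190, 190, 70, 78, 92, 191, 190, 58, 60, 104, 107, 47, 60, 62, 60, 113, 237, 237, 237, 226, 152, 152, 152, 152, 153, 152, 152, 139, 114, 175, 175, 156, 73, 73, 74, 74, 171, 174, 173, 173, 172, 173, 172, 172, 171, 171]
82.49674007098572
```

Call:
servo_tool:
  commands:
    - [0,0,0,0.1,-0.05,0,0.8]
    - [0,0,0,0.2,-0.05,0,0.8]
    - [0,0,0,0.2,-0.05,0,0.8]
    - [0,0,0,0.2,-0.05,0,0.8]

```text
time_s: 7.75
position: [0.4988, 0.0368, 0.0231]
orientation: [[-0.11, 0.994, -0.001], [0.994, 0.11, 0.0], [0.0, -0.001, -1.0]]
ft_force: [-0.9, -1.9, -1.0]
opening: 0.0311
grasp_force: 25.0
```

```bash
python3 -c "
from h import *
f=gap();print(f(94,.0125),f(100,.0125))"
```

```text
t 7.75 p [0.4988 0.0368 0.0231] f [-0.9  -1.9  -1.01] tq [-0.34  0.23  0.09] o 0.0311 g 25.0 q [  1.  10. 123.   0.  46.  -5.]
axial f -1.79 lat -1.11
gray [32, 33, 33, 34, 32, 32, 33, 33, 32, 32, 38, 67, 76, 181, 189, 190, 190, 191, 190, 191, 178, 64, 74, 179, 192, 146, 56, 97, 47, 63, 62, 60, 114, 238, 239, 239, 194, 155, 153, 153, 154, 155, 154, 153, 143, 111, 177, 177, 158, 72, 73, 73, 75, 166, 175, 176, 175, 175, 174, 173, 173, 173, 173]
89.69016323601743 87.4786829054645
```

Call:
servo_tool:
  commands:
    - [0,0,0,0.1,0,0,0.8]
    - [0,0,0,0.1,0,0,0.8]
    - [0,0,0,0.1,0,0,0.8]

```text
time_s: 8.1
position: [0.4988, 0.0379, 0.0232]
orientation: [[-0.11, 0.994, -0.0], [0.994, 0.11, 0.0], [0.0, -0.0, -1.0]]
ft_force: [0.0, -0.8, -2.1]
opening: 0.0314
grasp_force: 25.0
```

```bash
python3 -c "
from h import *
f=gap()"
```

```text
t 8.1 p [0.4988 0.0379 0.0232] f [ 0.02 -0.85 -2.15] tq [-0.15  0.22  0.03] o 0.0314 g 25.0 q [  1.  10. 123.   0.  46.  -5.]
axial f -0.84 lat -0.07
gray [32, 33, 32, 32, 32, 32, 33, 33, 33, 34, 33, 34, 68, 76, 176, 190, 190, 190, 191, 192, 192, 180, 63, 75, 180, 192, 135, 58, 48, 61, 62, 60, 107, 239, 239, 239, 239, 184, 154, 154, 154, 154, 154, 153, 142, 111, 178, 177, 160, 74, 74, 73, 75, 167, 176, 175, 174, 175, 174, 174, 173, 173, 172]
```

Call:
servo_tool:
  commands:
    - [0,0,0,0.1,0,0,0.8]
    - [0,0,0,0.1,0,0,0.8]
    - [0,0,0,0.1,0,0,0.8]

```text
time_s: 8.45
position: [0.4989, 0.0389, 0.0233]
orientation: [[-0.11, 0.994, -0.0], [0.994, 0.11, 0.0], [0.0, -0.0, -1.0]]
ft_force: [-1.3, 0.1, -1.0]
opening: 0.0313
grasp_force: 25.0
```

Call:
servo_tool:
  commands:
    - [0,0,0,0.1,0,0,0.8]
    - [0,0,0,0.1,0,0,0.8]
    - [0,0,0,0.1,0,0,0.8]

```text
time_s: 8.75
position: [0.499, 0.0394, 0.0234]
orientation: [[-0.11, 0.994, 0.0], [0.994, 0.11, -0.001], [-0.001, 0.0, -1.0]]
ft_force: [-0.4, -5.0, -1.0]
opening: 0.0314
grasp_force: 25.0
```

Call:
servo_tool:
  commands:
    - [0,0,0,0.1,0,0,0.8]
    - [0,0,0,0.1,0,0,0.8]
    - [0,0,0,0.1,0,0,0.8]

```text
time_s: 9.05
position: [0.4989, 0.0403, 0.0234]
orientation: [[-0.11, 0.994, 0.0], [0.994, 0.11, -0.001], [-0.001, 0.0, -1.0]]
ft_force: [-1.0, -5.6, -1.9]
opening: 0.0315
grasp_force: 25.0
```

```bash
python3 -c "
from h import *
f=gap()"
```

```text
t 9.05 p [0.4989 0.0403 0.0234] f [-0.99 -5.57 -1.87] tq [-0.81  0.1   0.04] o 0.0315 g 25.0 q [  2.  10. 123.  -0.  46.  -4.]
axial f -5.43 lat -1.6
gray [34, 31, 33, 34, 34, 33, 33, 33, 33, 33, 32, 34, 34, 33, 62, 77, 118, 192, 191, 192, 192, 193, 193, 190, 66, 77, 176, 193, 164, 52, 64, 63, 57, 155, 240, 240, 165, 156, 156, 156, 155, 155, 156, 156, 145, 107, 180, 180, 162, 74, 75, 75, 75, 167, 178, 178, 177, 177, 177, 176, 176, 176, 176]
```

Call:
servo_tool:
  commands:
    - [0,0,0,0.1,0,0,0.8]
    - [0,0,0,0.2,0,0,0.8]
    - [0,0,0,0.2,0,0,0.8]
    - [0,0,0,0.2,0,0,0.8]

```text
time_s: 9.5
position: [0.4987, 0.0419, 0.0234]
orientation: [[-0.11, 0.994, 0.0], [0.994, 0.11, -0.001], [-0.001, 0.0, -1.0]]
ft_force: [-0.6, -7.7, -2.4]
opening: 0.0313
grasp_force: 25.0
```

Call:
servo_tool:
  commands:
    - [0,0,0,0.1,0,0,0.8]
    - [0,0,0,0.15,0,0,0.8]
    - [0,0,0,0.15,0,0,0.8]
    - [0,0,0,0.15,0,0,0.8]

```text
time_s: 9.9
position: [0.4986, 0.043, 0.0235]
orientation: [[-0.11, 0.994, 0.001], [0.994, 0.11, -0.002], [-0.002, 0.0, -1.0]]
ft_force: [-0.5, -7.6, -0.2]
opening: 0.0312
grasp_force: 25.0
```

```bash
python3 -c "
from h import *
f=gap()"
```

```text
t 9.9 p [0.4986 0.043  0.0235] f [-0.55 -7.59 -0.18] tq [-1.39  0.09  0.05] o 0.0312 g 25.0 q [  2.  10. 123.  -0.  46.  -4.]
axial f -7.48 lat -1.38
gray [33, 34, 32, 33, 35, 33, 34, 34, 33, 33, 34, 35, 33, 35, 34, 35, 39, 69, 79, 176, 194, 194, 194, 195, 194, 194, 143, 80, 82, 194, 194, 54, 66, 63, 62, 65, 164, 159, 158, 158, 158, 158, 157, 158, 149, 105, 183, 182, 168, 76, 76, 76, 76, 166, 181, 236, 242, 180, 179, 179, 179, 178, 178]
```

Call:
servo_tool:
  commands:
    - [0,0,0,0.1,0,0,0.8]
    - [0,0,0,0.2,0,0,0.8]
    - [0,0,0,0.22,0,0,0.8]
    - [0,0,0,0.22,0,0,0.8]
    - [0,0,0,0.22,0,0,0.8]

```text
time_s: 10.45
position: [0.4984, 0.0447, 0.0235]
orientation: [[-0.111, 0.994, 0.001], [0.994, 0.111, -0.003], [-0.003, 0.0, -1.0]]
ft_force: [0.1, -10.4, -1.3]
opening: 0.0316
grasp_force: 25.0
```

```bash
python3 -c "
from h import *
f=gap()"
```

```text
t 10.45 p [0.4984 0.0447 0.0235] f [  0.11 -10.4   -1.31] tq [-1.73  0.08  0.11] o 0.0316 g 25.0 q [  2.  10. 123.  -0.  46.  -4.]
axial f -10.34 lat -1.05
gray [32, 34, 33, 33, 33, 34, 35, 35, 33, 33, 34, 34, 34, 34, 34, 35, 35, 35, 50, 76, 86, 194, 195, 195, 195, 196, 196, 195, 72, 80, 178, 196, 146, 65, 65, 43, 29, 155, 159, 159, 158, 159, 160, 158, 151, 101, 185, 184, 172, 77, 76, 76, 77, 163, 183, 244, 238, 180, 180, 180, 179, 180, 180]
```

At about 5.7 mm in it reads 10.4 N with a slope of about 1 N/mm, so the near rod is the stiff one and the far rod is weak. Easing off slowly, then releasing.

Call:
servo_tool:
  commands:
    - [0,0,0,-0.2,0,0,0.8]
    - [0,0,0,-0.4,0,0,0.8]
    - [0,0,0,-0.6,0,0,0.8]
    - [0,0,0,-0.75,0,0,0.8]
    - [0,0,0,-0.9,0,0,0.8]
    - [0,0,0,-0.9,0,0,0.8]
    - [0,0,0,-0.9,0,0,0.8]
    - [0,0,0,-0.9,0,0,0.8]
    - [0,0,0,-0.9,0,0,0.8]

```text
time_s: 11.4
position: [0.4991, 0.0377, 0.0234]
orientation: [[-0.11, 0.994, 0.0], [0.994, 0.11, 0.0], [0.0, 0.0, -1.0]]
ft_force: [0.5, 0.3, -1.9]
opening: 0.0313
grasp_force: 25.0
```

Call:
servo_tool:
  commands:
    - [0,0,0,0,0,0,0.35]
    - [0,0,0,0,0,0,0.35]
    - [0,0,0,0,0,0,0.35]
    - [0,0,0,0,0,0,0.35]
    - [0,0,0,0,0,0,0.35]

```text
time_s: 11.9
position: [0.4992, 0.0374, 0.0235]
orientation: [[-0.11, 0.994, 0.0], [0.994, 0.11, -0.0], [-0.0, 0.0, -1.0]]
ft_force: [0.1, 0.3, -0.5]
opening: 0.0574
grasp_force: 0.0
```

Call:
servo_tool:
  commands:
    - [0,0,0,0,0,-1.5,0.35]
    - [0,0,0,0,0,-4,0.35]
    - [0,0,0,0,0,-6,0.35]
    - [0,0,0,0,0,-6.2,0.35]
    - [0,0,0,0,0,-6.2,0.35]

```text
time_s: 12.4
position: [0.4995, 0.0375, 0.0857]
orientation: [[-0.11, 0.994, 0.002], [0.994, 0.11, 0.0], [-0.0, 0.001, -1.0]]
ft_force: [-0.3, -0.2, -0.7]
opening: 0.0575
grasp_force: 0.0
```

```bash
python3 -c "
from h import *
s=st();print(s['orientation'].round(4).tolist());print(go((.607,-.0315,.085),96.3))"
```

```text
t 12.4 p [0.4995 0.0375 0.0857] f [-0.3  -0.23 -0.68] tq [-0.11  0.08  0.03] o 0.0575 g 0.0 q [  1.   5. 121.  -0.  54.  -5.]
[[-0.1098, 0.994, 0.0015], [0.994, 0.1098, 0.0], [-0.0001, 0.0015, -1.0]]
(array([-8.03,  9.93,  0.09]), array([0.0015, 0.0001, 0.0001]))
```

Call:
servo_tool:
  commands:
    - [0,0,0,-2.5,3,0,0.35]
    - [0,0,0,-5,6.5,0,0.35]
    - [0,0,0,-7.2,9,0,0.35]
    - [0,0,0,-8,9.9,0,0.35]
    - [0,0,0,-8,9.9,0,0.35]
    - [0,0,0,-8,9.9,0,0.35]
    - [0,0,0,-8,9.9,0,0.35]

```text
time_s: 13.1
position: [0.6043, -0.0303, 0.0844]
orientation: [[-0.11, 0.994, -0.003], [0.994, 0.11, 0.0], [0.001, -0.002, -1.0]]
ft_force: [-0.0, -0.6, 0.1]
opening: 0.0572
grasp_force: 0.0
```

Call:
servo_tool:
  commands:
    - [0,0,0,0,0,1.5,0.35]
    - [0,0,0,0,0,3,0.35]
    - [0,0,0,0,0,3,0.35]
    - [0,0,0,0,0,3,0.35]
    - [0,0,0,0,0,3,0.35]

```text
time_s: 13.6
position: [0.6063, -0.0311, 0.0553]
orientation: [[-0.11, 0.994, 0.0], [0.994, 0.11, 0.0], [0.0, 0.0, -1.0]]
ft_force: [0.8, -0.1, 0.7]
opening: 0.0576
grasp_force: 0.0
```

Run:
```python
from h import *
s=st();print(s['orientation'].round(4).tolist());c=P('wrist');im=manip.read_camera('wrist');cv2.imwrite('pics/w5.png',im[:,:,::-1])
for n in('rod_a_end','stop_far','rod_a_center'):
    print(n,[(np.round(d['centre'],1).tolist(),round(d['conf'],2),np.round(onz(c,d['centre'],.0315),4)) for d in manip.mark_of('wrist',n)][:3])
```

```text
t 13.6 p [ 0.6063 -0.0311  0.0553] f [ 0.78 -0.15  0.74] tq [-0.1   0.01  0.02] o 0.0576 g 0.0 q [ -5.  18. 109.   0.  53. -12.]
[[-0.1099, 0.9939, 0.0], [0.9939, 0.1099, 0.0], [0.0, 0.0, -1.0]]
rod_a_end []
stop_far []
rod_a_center [([118.1, 89.0], 0.86, array([0.4962, 0.038 , 0.0315]))]
```

View pics/w5.png

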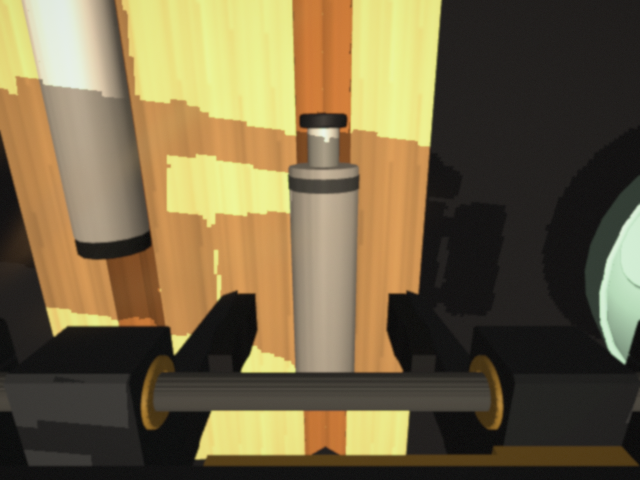

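The far rod's axis is at col 324 and the finger midpoint at 322, so it is well aligned. The near rod lies undisturbed at the left. Descending and gripping.

Call:
servo_tool:
  commands:
    - [0,0,0,0,0.05,1.2,0.35]
    - [0,0,0,0,0.08,2.4,0.4]
    - [0,0,0,0,0.08,3.0,0.4]
    - [0,0,0,0,0.08,3.15,0.4]
    - [0,0,0,0,0.08,3.2,0.4]
    - [0,0,0,0,0.08,3.2,0.8]
    - [0,0,0,0,0.08,3.2,0.8]
    - [0,0,0,0,0.08,3.2,0.8]
    - [0,0,0,0,0.08,3.2,0.8]
    - [0,0,0,0,0.08,3.2,0.8]
  squeeze: 10

```text
time_s: 14.8
position: [0.6075, -0.0312, 0.0238]
orientation: [[-0.11, 0.994, 0.001], [0.994, 0.11, -0.0], [-0.0, 0.001, -1.0]]
ft_force: [0.2, 0.2, 1.2]
opening: 0.0311
grasp_force: 10.0
```

Run:
```python
from h import *
f=gap();print(f(111,.042))
c=P('wrist');s=manip.get_state();print(s['orientation'].round(4).tolist())
```

```text
t 14.8 p [ 0.6075 -0.0312  0.0238] f [0.16 0.23 1.22] tq [-0.1  -0.02  0.03] o 0.0311 g 10.0 q [ -5.  20. 110.  -0.  50. -12.]
axial f 0.21 lat 0.19
gray [106, 106, 106, 107, 107, 105, 106, 106, 105, 106, 107, 107, 107, 106, 107, 107, 108, 107, 109, 109, 108, 108, 108, 109, 109, 111, 109, 105, 44, 59, 60, 56, 107, 233, 233, 233, 221, 147, 147, 147, 146, 146, 147, 146, 127, 119, 171, 170, 131, 70, 70, 70, 75, 167, 167, 168, 168, 167, 167, 166, 166, 166, 166]
82.51740852444684
[[-0.1098, 0.994, 0.0011], [0.994, 0.1098, -0.0001], [-0.0002, 0.001, -1.0]]
```

Call:
servo_tool:
  commands:
    - [0,0,0,0,0,0,0.8]
    - [0,0,0,0,0,-1,0.8]
    - [0,0,0,0,0,-3,0.8]
    - [0,0,0,0,0,-6,0.8]
    - [0,0,0,0,0,-9,0.8]
    - [0,0,0,0,0,-11.5,0.8]
    - [0,0,0,0,0,-12,0.8]
    - [0,0,0,0,0,-12,0.8]
  squeeze: 30

```text
time_s: 15.65
position: [0.6074, -0.0312, 0.1442]
orientation: [[-0.11, 0.994, 0.002], [0.994, 0.11, -0.0], [-0.0, 0.002, -1.0]]
ft_force: [-0.8, 0.4, -2.0]
opening: 0.0312
grasp_force: 30.0
```

Run:
```python
from h import *
s=st();print(go((.468,-.333,.145),14.25))
```

```text
t 15.65 p [ 0.6074 -0.0312  0.1442] f [-0.82  0.39 -2.05] tq [-0.07  0.04  0.04] o 0.0312 g 30.0 q [ -5.  12. 106.   0.  62. -12.]
(array([-28.47, -17.17,  -0.1 ]), array([ 1.600e-03, -9.000e-04,  1.432e+00]))
```

Call:
servo_tool:
  commands:
    - [0,0,0.12,-2.4,-1.4,0,0.8]
    - [0,0,0.26,-5.5,-3.2,0,0.8]
    - [0,0,0.4,-8.5,-5.1,0,0.8]
    - [0,0,0.55,-11.5,-6.9,0,0.8]
    - [0,0,0.7,-14.5,-8.7,0,0.8]
    - [0,0,0.85,-17.5,-10.6,0,0.8]
    - [0,0,1.0,-20.5,-12.4,0,0.8]
    - [0,0,1.15,-23.5,-14.2,0,0.8]
    - [0,0,1.28,-26,-15.7,0,0.8]
    - [0,0,1.38,-27.7,-16.7,0,0.8]

```text
time_s: 16.65
position: [0.4689, -0.3255, 0.1406]
orientation: [[0.957, 0.29, -0.004], [0.29, -0.957, 0.002], [-0.003, -0.003, -1.0]]
ft_force: [-0.4, -0.0, -1.4]
opening: 0.0315
grasp_force: 30.0
```

Call:
servo_tool:
  commands:
    - [0,0,0.04,0,0,0,0.8]
    - [0,0,0.04,0,0,0,0.8]
    - [0,0,0.04,0,0,0,0.8]

```text
time_s: 16.95
position: [0.4704, -0.3239, 0.1414]
orientation: [[0.966, 0.259, -0.003], [0.259, -0.966, 0.002], [-0.002, -0.003, -1.0]]
ft_force: [1.1, 1.3, -3.0]
opening: 0.0309
grasp_force: 30.0
```

Run:
```python
from h import *
s=st();print(go((.468,-.333,.145),14.25));im=manip.read_camera('wrist');t=manip.read_camera('top')
cv2.imwrite('pics/w6.png',np.hstack([cv2.resize(im,(400,300)),cv2.resize(t[170:320,350:550],(400,300))])[:,:,::-1])
```

```text
t 16.95 p [ 0.4704 -0.3239  0.1414] f [ 1.07  1.31 -3.01] tq [-0.07  0.14 -0.02] o 0.0309 g 30.0 q [-37.   9. 110.   0.  61.  38.]
(array([-0.47,  0.82, -0.36]), array([-0.0028,  0.002 ,  0.013 ]))
```

View pics/w6.png

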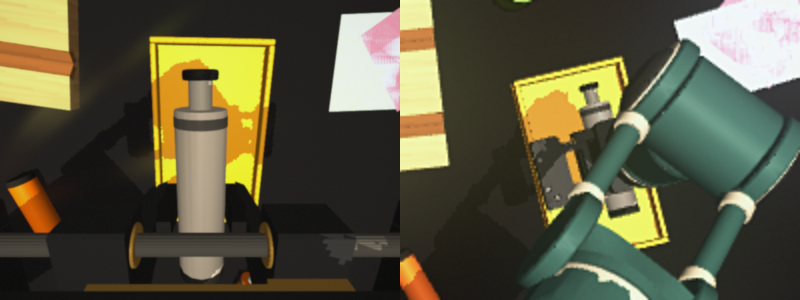

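The rod is held over the yellow tray and aligned with its long sides (tray cols 150–275 in the wrist view, rod at col 200). Lowering it.

Call:
servo_tool:
  commands:
    - [0,0,0.01,-0.4,0.7,2,0.8]
    - [0,0,0.01,-0.4,0.7,5,0.8]
    - [0,0,0.01,-0.4,0.7,8,0.8]
    - [0,0,0.01,-0.4,0.7,10.5,0.8]
    - [0,0,0.01,-0.4,0.7,11.5,0.8]
    - [0,0,0.01,-0.4,0.7,11.8,0.8]
    - [0,0,0.01,-0.4,0.7,11.8,0.8]
    - [0,0,0.01,-0.4,0.7,11.8,0.8]

```text
time_s: 17.85
position: [0.4706, -0.3333, 0.0269]
orientation: [[0.969, 0.249, 0.002], [0.249, -0.969, -0.002], [0.002, 0.002, -1.0]]
ft_force: [1.0, -0.8, -1.3]
opening: 0.0311
grasp_force: 30.0
```

Run:
```python
from h import *
s=st();print(go((.468,-.333,.0143),14.25))
```

```text
t 17.85 p [ 0.4706 -0.3333  0.0269] f [ 1.01 -0.82 -1.3 ] tq [-0.06  0.15  0.03] o 0.0311 g 30.0 q [-38.  17. 114.  -0.  49.  38.]
(array([-0.25, -0.1 ,  1.26]), array([ 0.0022, -0.0017,  0.0025]))
```

Call:
servo_tool:
  commands:
    - [0,0,0,0,0,0.5,0.8]
    - [0,0,0,0,0,0.9,0.8]
    - [0,0,0,0,0,1.1,0.8]
    - [0,0,0,0,0,1.15,0.8]
    - [0,0,0,0,0,1.15,0.8]
    - [0,0,0,0,0,1.15,0.8]

```text
time_s: 18.45
position: [0.4693, -0.3326, 0.0142]
orientation: [[0.969, 0.248, -0.0], [0.248, -0.969, 0.0], [-0.0, -0.0, -1.0]]
ft_force: [-1.7, 0.6, 3.6]
opening: 0.0314
grasp_force: 30.0
```

Call:
servo_tool:
  commands:
    - [0,0,0,0,0,0.05,0.8]
    - [0,0,0,0,0,0.05,0.8]

```text
time_s: 18.65
position: [0.4693, -0.3326, 0.0142]
orientation: [[0.969, 0.248, -0.0], [0.248, -0.969, 0.0], [-0.0, -0.0, -1.0]]
ft_force: [-3.2, 3.0, 8.2]
opening: 0.031
grasp_force: 30.0
```

The rod is on the floor (contact force up). Releasing gently.

Call:
servo_tool:
  commands:
    - [0,0,0,0,0,-0.05,0.6]
    - [0,0,0,0,0,-0.05,0.57]
    - [0,0,0,0,0,-0.05,0.54]
    - [0,0,0,0,0,-0.05,0.5]
    - [0,0,0,0,0,-0.05,0.45]
    - [0,0,0,0,0,-0.05,0.4]
    - [0,0,0,0,0,-0.05,0.4]

```text
time_s: 19.35
position: [0.4694, -0.3326, 0.0138]
orientation: [[0.969, 0.248, -0.0], [0.248, -0.969, 0.0], [-0.0, -0.0, -1.0]]
ft_force: [-0.4, 0.7, 0.4]
opening: 0.053
grasp_force: 0.0
```

Call:
servo_tool:
  commands:
    - [0,0,0,0,0,-1,0.4]
    - [0,0,0,0,0,-3,0.4]
    - [0,0,0,0,0,-6,0.4]
    - [0,0,0,0,0,-9,0.4]
    - [0,0,0,0,0,-11,0.4]
    - [0,0,0,0,0,-12,0.4]
    - [0,0,0,0,0,-12,0.4]

```text
time_s: 20.05
position: [0.4705, -0.3334, 0.1361]
orientation: [[0.969, 0.248, 0.003], [0.248, -0.969, -0.003], [0.003, 0.003, -1.0]]
ft_force: [-0.5, -0.5, -0.0]
opening: 0.0526
grasp_force: 0.0
```

Run:
```python
from h import *
s=st();print(go((.4992,.0370,.135),96.3));im=manip.read_camera('wrist');t=manip.read_camera('side')
cv2.imwrite('pics/w7.png',np.hstack([cv2.resize(im,(400,300)),cv2.resize(t[100:325,190:490],(400,300))])[:,:,::-1])
```

```text
t 20.05 p [ 0.4705 -0.3334  0.1361] f [-0.51 -0.53 -0.03] tq [-0.04  0.17 -0.03] o 0.0526 g 0.0 q [-38.   9. 110.   0.  60.  38.]
(array([ 1.197e+01, -3.517e+01,  3.000e-02]), array([ 4.5000e-03,  2.0000e-04, -1.4299e+00]))
```

View pics/w7.png

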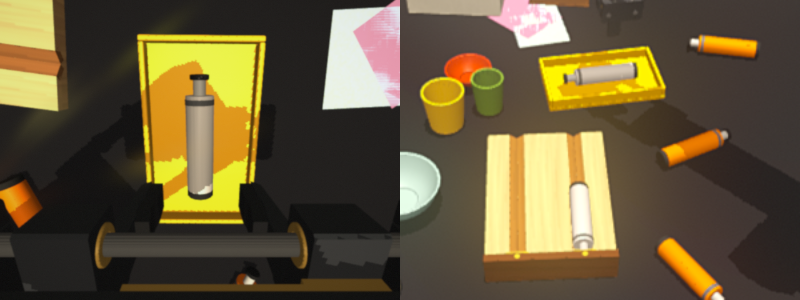

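The weak rod lies flat inside the yellow tray, and the stiff rod lies in the near groove close to its stop. Going back to it.

Call:
servo_tool:
  commands:
    - [0,0,-0.12,1,-2.9,0,0.35]
    - [0,0,-0.26,2.2,-6.5,0,0.35]
    - [0,0,-0.4,3.4,-10,0,0.35]
    - [0,0,-0.55,4.6,-13.5,0,0.35]
    - [0,0,-0.7,6,-17.5,0,0.35]
    - [0,0,-0.85,7.4,-21.5,0,0.35]
    - [0,0,-1.0,8.7,-25.5,0,0.35]
    - [0,0,-1.15,10,-29.5,0,0.35]
    - [0,0,-1.3,11.1,-32.7,0,0.35]
    - [0,0,-1.43,12,-35.1,0,0.35]

```text
time_s: 21.15
position: [0.4969, 0.0393, 0.1319]
orientation: [[-0.117, 0.993, -0.003], [0.993, 0.117, 0.0], [0.001, -0.003, -1.0]]
ft_force: [-0.6, -0.1, -0.7]
opening: 0.0571
grasp_force: 0.0
```

Call:
servo_tool:
  commands:
    - [0,0,0,0,0,1,0.35]
    - [0,0,0,0,0,3,0.35]
    - [0,0,0,0,0,5,0.35]
    - [0,0,0,0,0,5.5,0.35]
    - [0,0,0,0,0,5.5,0.35]
    - [0,0,0,0,0,5.5,0.35]
    - [0,0,0,0,0,5.5,0.35]

```text
time_s: 21.85
position: [0.4993, 0.0369, 0.0797]
orientation: [[-0.109, 0.994, 0.002], [0.994, 0.109, -0.0], [-0.0, 0.001, -1.0]]
ft_force: [-0.2, 0.3, -0.3]
opening: 0.0573
grasp_force: 0.0
```

Run:
```python
from h import *
s=st();print(go((.4992,.0374,.035),96.3))
c=P('wrist');im=manip.read_camera('wrist')
for n in('rod_a_end','rod_a_center'):
    print(n,[(np.round(d['centre'],1).tolist(),round(d['conf'],2),np.round(onz(c,d['centre'],.0315),4)) for d in manip.mark_of('wrist',n)][:3])
for r in (220,260,300): print(r,[int(v) for v in im[r,270:380:4].mean(1)])
```

```text
t 21.85 p [0.4993 0.0369 0.0797] f [-0.22  0.34 -0.3 ] tq [-0.09  0.09 -0.02] o 0.0573 g 0.0 q [  1.   5. 122.  -0.  53.  -5.]
(array([ 0.05, -0.01,  4.47]), array([ 0.0015,  0.0002, -0.0008]))
rod_a_end [([112.9, 321.5], 0.91, array([0.4896, 0.1199, 0.0315])), ([267.1, 322.1], 0.36, array([0.4988, 0.0385, 0.0315]))]
rod_a_center [([266.5, 316.0], 0.71, array([0.4954, 0.0385, 0.0315])), ([75.4, 17.0], 0.66, array([0.3422, 0.1209, 0.0315]))]
220 [153, 153, 150, 143, 147, 126, 122, 137, 152, 155, 164, 172, 177, 176, 172, 170, 164, 157, 148, 128, 133, 153, 154, 155, 154, 152, 150, 143]
260 [156, 154, 155, 148, 145, 147, 114, 136, 150, 153, 163, 169, 175, 172, 170, 167, 161, 153, 143, 120, 136, 154, 153, 154, 150, 150, 146, 142]
300 [150, 156, 157, 153, 147, 140, 110, 132, 145, 153, 160, 166, 171, 168, 167, 164, 157, 148, 137, 113, 139, 156, 151, 149, 145, 148, 143, 137]
```

Call:
servo_tool:
  commands:
    - [0,0,0,0.05,0,1.5,0.35]
    - [0,0,0,0.05,0,3.5,0.35]
    - [0,0,0,0.05,0,5,0.38]
    - [0,0,0,0.05,0,5.5,0.4]
    - [0,0,0,0.05,0,5.6,0.4]
    - [0,0,0,0.05,0,5.6,0.4]
    - [0,0,0,0.05,0,5.6,0.8]
    - [0,0,0,0.05,0,5.6,0.8]
    - [0,0,0,0.05,0,5.6,0.8]
    - [0,0,0,0.05,0,5.6,0.8]
  squeeze: 10

```text
time_s: 23.0
position: [0.4987, 0.0377, 0.0235]
orientation: [[-0.11, 0.994, 0.0], [0.994, 0.11, -0.0], [-0.0, 0.0, -1.0]]
ft_force: [-1.1, -0.2, 5.4]
opening: 0.0316
grasp_force: 10.0
```

Call:
servo_tool:
  commands:
    - [0,0,0,0,0,0,0.8]
    - [0,0,0,0,0,0,0.8]
  squeeze: 25

```text
time_s: 23.2
position: [0.4987, 0.0377, 0.0235]
orientation: [[-0.11, 0.994, 0.0], [0.994, 0.11, -0.0], [-0.0, 0.0, -1.0]]
ft_force: [-1.9, -0.0, 5.6]
opening: 0.0316
grasp_force: 25.0
```

Run:
```python
from h import *
f=gap();print(f(111,.042))
```

```text
t 23.2 p [0.4987 0.0377 0.0235] f [-1.93 -0.02  5.62] tq [-0.13  0.36  0.04] o 0.0316 g 25.0 q [  1.  10. 123.  -0.  46.  -5.]
axial f 0.2 lat -1.92
gray [32, 32, 32, 33, 33, 33, 34, 33, 32, 32, 32, 38, 68, 76, 186, 190, 190, 191, 191, 192, 192, 172, 73, 73, 191, 193, 111, 64, 42, 57, 60, 59, 89, 238, 238, 238, 238, 161, 154, 154, 154, 154, 153, 154, 142, 112, 175, 175, 155, 72, 72, 73, 74, 169, 172, 195, 216, 172, 171, 172, 170, 171, 171]
82.50721017938459
```

Call:
servo_tool:
  commands:
    - [0,0,0,0.05,0,-0.05,0.8]
    - [0,0,0,0.1,0,-0.05,0.8]
    - [0,0,0,0.2,0,-0.05,0.8]
    - [0,0,0,0.3,0,-0.05,0.8]
    - [0,0,0,0.4,0,-0.05,0.8]
    - [0,0,0,0.4,0,-0.05,0.8]
    - [0,0,0,0.4,0,-0.05,0.8]

```text
time_s: 23.95
position: [0.4983, 0.0405, 0.0235]
orientation: [[-0.111, 0.994, 0.0], [0.994, 0.111, -0.002], [-0.002, 0.0, -1.0]]
ft_force: [-1.3, -7.6, 2.9]
opening: 0.0312
grasp_force: 25.0
```

Call:
servo_tool:
  commands:
    - [0,0,0,0.1,0,0,0.8]
    - [0,0,0,0.2,0,0,0.8]
    - [0,0,0,0.25,0,0,0.8]
    - [0,0,0,0.25,0,0,0.8]
    - [0,0,0,0.25,0,0,0.8]

```text
time_s: 24.45
position: [0.4981, 0.0424, 0.0235]
orientation: [[-0.111, 0.994, 0.001], [0.994, 0.111, -0.003], [-0.003, 0.0, -1.0]]
ft_force: [0.6, -10.9, 2.0]
opening: 0.0314
grasp_force: 25.0
```

Run:
```python
from h import *
import glob
f=gap()
for fn in sorted(glob.glob('pics/w_*.png'),key=lambda s:float(s[7:-4])):
    g=cv2.imread(fn).mean(2)
    print(fn,[int(v) for v in g[96:222:2,324]])
```

```text
t 24.45 p [0.4981 0.0424 0.0235] f [  0.56 -10.87   2.02] tq [-1.66  0.08  0.04] o 0.0314 g 25.0 q [  2.  10. 123.  -0.  46.  -4.]
axial f -10.87 lat -0.64
gray [34, 34, 33, 34, 34, 36, 34, 34, 32, 33, 33, 33, 34, 33, 34, 33, 58, 76, 119, 195, 195, 195, 196, 195, 196, 194, 65, 79, 175, 196, 151, 57, 62, 62, 51, 212, 163, 158, 158, 158, 158, 158, 158, 157, 153, 101, 180, 179, 168, 75, 75, 76, 75, 160, 178, 177, 176, 176, 176, 176, 176, 175, 175]
pics/w_7.30.png [56, 53, 60, 72, 105, 116, 112, 65, 47, 54, 55, 57, 55, 55, 53, 42, 107, 217, 230, 230, 230, 231, 232, 232, 217, 155, 148, 148, 147, 148, 149, 148, 148, 148, 149, 148, 148, 148, 149, 148, 136, 93, 116, 168, 173, 175, 174, 173, 144, 77, 70, 72, 71, 70, 71, 72, 72, 111, 169, 172, 172, 171, 171]
pics/w_7.75.png [191, 189, 134, 59, 57, 67, 83, 67, 46, 55, 56, 56, 55, 56, 55, 43, 108, 219, 232, 232, 233, 233, 232, 232, 196, 152, 150, 150, 150, 150, 149, 149, 150, 149, 150, 150, 150, 150, 150, 150, 138, 94, 114, 169, 176, 176, 175, 176, 156, 80, 71, 72, 72, 72, 71, 73, 73, 111, 170, 173, 174, 173, 173]
pics/w_8.10.png [178, 191, 191,
[... 1448 characters left out ...]
 169, 167, 124, 72, 69, 68, 68, 67, 70, 68, 71, 122, 163, 166, 166, 165, 165]
pics/w_23.20.png [188, 191, 191, 185, 109, 56, 64, 47, 43, 52, 53, 53, 55, 55, 53, 44, 85, 213, 232, 233, 233, 233, 233, 232, 229, 209, 156, 150, 151, 150, 151, 151, 151, 151, 151, 151, 151, 151, 150, 151, 138, 94, 116, 167, 173, 173, 173, 172, 150, 79, 72, 72, 72, 72, 72, 72, 72, 110, 168, 172, 172, 171, 171]
pics/w_24.45.png [194, 194, 189, 125, 81, 84, 80, 82, 178, 195, 196, 194, 145, 51, 54, 56, 56, 56, 56, 56, 46, 58, 137, 156, 155, 156, 155, 155, 155, 156, 156, 156, 156, 156, 155, 156, 156, 156, 155, 156, 149, 107, 101, 162, 178, 177, 178, 178, 164, 95, 74, 74, 74, 74, 74, 75, 75, 94, 161, 177, 176, 176, 175]
```

Call:
servo_tool:
  commands:
    - [0,0,0,0.1,0,-0.03,0.8]
    - [0,0,0,0.2,0,-0.03,0.8]
    - [0,0,0,0.25,0,-0.03,0.8]
    - [0,0,0,0.25,0,-0.03,0.8]
    - [0,0,0,0.25,0,-0.03,0.8]

```text
time_s: 25.0
position: [0.4979, 0.0447, 0.0235]
orientation: [[-0.111, 0.994, 0.001], [0.994, 0.111, -0.003], [-0.003, 0.0, -1.0]]
ft_force: [0.7, -11.4, 0.6]
opening: 0.0314
grasp_force: 25.0
```

Run:
```python
from h import *
f=gap();print(f(111,.042),f(121,.042),f(129,.042))
g=cv2.imread('pics/w_%.2f.png'%manip.get_state()['time_s']) 
import glob
fn=sorted(glob.glob('pics/w_*.png'),key=lambda s:float(s[7:-4]))[-1];g=cv2.imread(fn).mean(2);print(fn,[int(v) for v in g[96:222:2,324]])
```

```text
t 25.0 p [0.4979 0.0447 0.0235] f [  0.72 -11.4    0.58] tq [-1.89 -0.08  0.02] o 0.0314 g 25.0 q [  2.  10. 123.  -0.  46.  -4.]
axial f -11.42 lat -0.55
gray [33, 34, 35, 36, 33, 32, 33, 34, 34, 35, 34, 34, 34, 35, 34, 35, 34, 34, 50, 76, 93, 196, 196, 196, 196, 196, 197, 196, 74, 81, 164, 196, 146, 59, 62, 60, 42, 155, 159, 158, 158, 159, 158, 159, 153, 99, 181, 181, 169, 75, 75, 76, 77, 160, 179, 244, 212, 178, 177, 177, 177, 177, 176]
82.50096603415122 79.41437853943508 76.91003694238535
pics/w_25.00.png [195, 195, 195, 195, 196, 195, 192, 140, 83, 85, 81, 79, 164, 194, 195, 195, 146, 57, 56, 56, 56, 51, 33, 27, 28, 100, 153, 157, 157, 157, 157, 156, 157, 157, 156, 156, 157, 157, 156, 157, 151, 110, 102, 161, 179, 179, 179, 179, 165, 96, 75, 74, 75, 74, 74, 76, 75, 91, 160, 178, 177, 200, 230][ WARN:0@0.238] global loadsave.cpp:275 findDecoder imread_('pics/w_25.05.png'): can't open/read file: check file path/integrity
```

Pressed about 5.6 mm in by the camera (cap edge row 111→129), at 11.4 N. Easing off until the tip just touches the stop, then releasing.

Call:
servo_tool:
  commands:
    - [0,0,0,-0.1,0,0,0.8]
    - [0,0,0,-0.2,0,0,0.8]
    - [0,0,0,-0.3,0,0,0.8]
    - [0,0,0,-0.4,0,0,0.8]
    - [0,0,0,-0.5,0,0,0.8]
    - [0,0,0,-0.58,0,0,0.8]
    - [0,0,0,-0.58,0,0,0.8]
    - [0,0,0,-0.58,0,0,0.8]
    - [0,0,0,-0.58,0,0,0.8]
    - [0,0,0,-0.58,0,0,0.8]

```text
time_s: 26.05
position: [0.4982, 0.0407, 0.0235]
orientation: [[-0.11, 0.994, 0.0], [0.994, 0.11, -0.0], [-0.0, 0.0, -1.0]]
ft_force: [1.1, -5.4, -2.0]
opening: 0.0314
grasp_force: 25.0
```

Call:
servo_tool:
  commands:
    - [0,0,0,0,0,0,0.8]
    - [0,0,0,0,0,0,0.8]
    - [0,0,0,0,0,0,0.8]

```text
time_s: 26.35
position: [0.4982, 0.0407, 0.0235]
orientation: [[-0.11, 0.994, 0.0], [0.994, 0.11, -0.0], [-0.0, 0.0, -1.0]]
ft_force: [2.1, -4.0, -1.9]
opening: 0.0315
grasp_force: 25.0
```

Call:
servo_tool:
  commands:
    - [0,0,0,-0.06,0,0,0.8]
    - [0,0,0,-0.12,0,0,0.8]
    - [0,0,0,-0.12,0,0,0.8]
    - [0,0,0,-0.12,0,0,0.8]
    - [0,0,0,-0.12,0,0,0.8]

```text
time_s: 26.85
position: [0.4983, 0.0397, 0.0236]
orientation: [[-0.11, 0.994, 0.0], [0.994, 0.11, 0.0], [0.0, 0.0, -1.0]]
ft_force: [2.2, -2.8, -1.2]
opening: 0.0309
grasp_force: 25.0
```

Call:
servo_tool:
  commands:
    - [0,0,0,0,0,0,0.55]
    - [0,0,0,0,0,0,0.5]
    - [0,0,0,0,0,0,0.4]
    - [0,0,0,0,0,0,0.35]
    - [0,0,0,0,0,0,0.35]
    - [0,0,0,0,0,0,0.35]

```text
time_s: 27.45
position: [0.4982, 0.0398, 0.0237]
orientation: [[-0.11, 0.994, -0.0], [0.994, 0.11, 0.0], [0.0, -0.0, -1.0]]
ft_force: [0.3, -0.3, 1.0]
opening: 0.0572
grasp_force: 0.0
```

Call:
servo_tool:
  commands:
    - [0,0,0,0,0,-1,0.35]
    - [0,0,0,0,0,-3,0.35]
    - [0,0,0,0,0,-6,0.35]
    - [0,0,0,-3,0,-10,0.35]
    - [0,0,0,-6,0,-14,0.35]
    - [0,0,0,-8,0,-17,0.35]
    - [0,0,0,-8,0,-18,0.35]
    - [0,0,0,-8,0,-18,0.35]
    - [0,0,0,-8,0,-18,0.35]

```text
time_s: 28.35
position: [0.506, -0.039, 0.2024]
orientation: [[-0.11, 0.994, -0.002], [0.994, 0.11, 0.001], [0.001, -0.002, -1.0]]
ft_force: [-0.6, 0.4, -0.5]
opening: 0.0571
grasp_force: 0.0
```

Run:
```python
from h import *
st();c=P('wrist');im=manip.read_camera('wrist');cv2.imwrite('pics/w9.png',im[:,:,::-1])
for n in('rod_a_end','rod_a_center','stop_near'):
    print(n,[(np.round(d['centre'],1).tolist(),round(d['conf'],2),np.round(onz(c,d['centre'],.0315),4)) for d in manip.mark_of('wrist',n)][:4])
c=P('side');manip.read_camera('side')
for n in('rod_a_center','rod_a_end','stop_near'):
    print(n,[(np.round(d['centre']).tolist(),round(d['conf'],2),np.round(onz(c,d['centre'],.0315),3)) for d in manip.mark_of('side',n)][:7])
for n in('cup_cream','cup_ochre','beaker_green','bowl_pale','vase_dark','dish_red'):print(n,[np.round(d['centre']).tolist() for d in manip.mark_of('side',n)][:1])
```

```text
t 28.35 p [ 0.506  -0.039   0.2024] f [-0.59  0.42 -0.5 ] tq [-0.11  0.05 -0.  ] o 0.0571 g 0.0 q [ -7.  -2. 114.   0.  67. -14.]
rod_a_end [([4.7, 322.9], 0.76, array([0.488 , 0.123 , 0.0315])), ([322.6, 50.9], 0.75, array([ 0.257 , -0.1716,  0.0315]))]
rod_a_center [([290.2, 121.8], 0.71, array([ 0.3269, -0.1294,  0.0315]))]
stop_near [([8.0, 323.6], 0.73, array([0.4888, 0.121 , 0.0315]))]
rod_a_center [([389.0, 484.0], 0.98, array([0.208, 0.316, 0.031])), ([134.0, 437.0], 0.96, array([ 0.232, -0.424,  0.031])), ([301.0, 405.0], 0.89, array([0.337, 0.135, 0.031])), ([207.0, 408.0], 0.8, array([ 0.318, -0.136,  0.031])), ([255.0, 301.0], 0.24, array([0.551, 0.027, 0.031]))]
rod_a_end [([348.0, 458.0], 0.59, array([0.245, 0.236, 0.031])), ([202.0, 432.0], 0.53, array([ 0.264, -0.157,  0.031])), ([330.0, 434.0], 0.52, array([0.285, 0.199, 0.031])), ([292.0, 329.0], 0.42, array([0.488, 0.123, 0.031])), ([131.0, 408.0], 0.37, array([ 0.307, -0.431,  0.031]))]
stop_near [([291.0, 328.0], 0.59, array([0.49 , 0.119, 0.031]))]
cup_cream [[314.0, 175.0]]
cup_ochre [[192.0, 224.0]]
beaker_green [[181.0, 255.0]]
bowl_pale [[250.0, 191.0]]
vase_dark [[381.0, 204.0]]
dish_red [[159.0, 241.0]]
```

The tip rests at the stop, the weak rod was seen lying in the tray, the pottery is where it was, and the robot is clear at 28 s. Handing in.

```bash
python3 -c "
from workcell import manip
print(manip.close_job())"
```

```text
the job is handed in; nothing more can be done
None
```

Job handed in at about 28 s: the near-groove rod proved to be the stiff one, the weak rod from the far groove lies flat in the yellow tray, and the stiff rod was then pressed again about 5.6 mm in (11.4 N) and left in its groove with its tip at the stop; no tip was bottomed and I saw no pottery moved.

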